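Open the bench power box and switch it on

TASK

Switch on the bench power: press down the orange release tab on the dark grey power box so that its spring-loaded blue lid lifts, push the lid back until it is fully open, then press the green start button inside and take the hand away, leaving the lid open. Press and push with the fingers only and lift nothing; do not press the red stop button, and leave everything else on the bench where it stands.

Things in the scene. Friction and masses are not known exactly. Their poses are not given: they have to be found in the camera images.
- power_box: Dark grey plastic box screwed to the bench: 150 mm deep (its x, front to rear), 200 mm wide (y, to its left), rim 62 mm high, 86 mm with the lid shut; 6 mm high screw lugs reach 20 mm out at the sides. Origin: centre of its underside. Inside, 5 mm below the rim, a flat deck: green button front left, red front right, lamp between, two low sockets behind. The shut lid covers all this.
- tab_press (a point): Point to press on the orange release tab: middle of the top of its ribbed paddle, 49 mm above the bench, 36 mm in front of the box. The paddle, 37 mm long (box x), 44 wide, 5 thick, stands out level from the middle of the front; it turns down about a pivot 26 mm behind this point. Its orange hook, 30 mm wide, rises at the pivot to 75 mm above the bench and holds the lid's front edge.
- tab (a joint): Angle of the release tab, rad: 0 at rest, grows as the paddle is pressed down, stop at 0.30 (7 mm down at tab_press). The hook lets the lid go at about 0.18 (5 mm down). Sprung: about 2.3 N at tab_press to start, 6.5 N at the stop; it returns to 0 when let go.
- lid (a joint): Angle of the blue lid, rad: 0 shut and latched, about 1.1 where its spring leaves it once released (in about one second), 1.92 fully open against its stop, leaning back past upright. A stiff hinge keeps it wherever it is left between 1.1 and 1.92; it takes only 1 to 2 N at the rim to push.
- lid_hinge (a point): Middle of the lid's hinge axis, along the rear edge of the rim, 62 mm above the bench. The axis is parallel to the box's y.
- lid_rim (a point): Middle of the lid's lower front edge, 150 mm from lid_hinge. The lid is a shallow blue cap, 150 x 200 mm, 24 mm deep, walls 4 mm, hollow side down when shut. Sprung up, the hollow side faces the front and this edge is about 195 mm above the bench; fully open, 203 mm. A catch nose 6 mm long, 26 mm wide stands out at the outside of this edge.
- start_button_top (a point): Centre of the top of the green start button: 28 mm across, top 67.5 mm above the bench (5.5 mm above the rim), 36 mm in front of the box's centre and 48 mm to its left.
- start_button (a joint): Travel of the green start button, m: 0 at rest, 0.005 fully pressed. Sprung: about 1.5 N to start, 5 N fully down; it comes back up when let go.
- stop_button_top (a point): Centre of the top of the red stop button: 28 mm across, top 69.5 mm above the bench, 36 mm in front of the box's centre and 48 mm to its right.
- stop_button (a joint): Travel of the red stop button, m: 0 at rest, 0.005 fully pressed. Leave it alone.
- pebble_a: Loose cream cast pebble, 54 mm across, 36 mm high, flat foot; origin under its centre. Beside the box, left or right. Leave it.
- pebble_b: Another such pebble, beside the box. Leave it.
- pebble_c: Another such pebble, beside the box. Leave it.
- measuring_cup: Loose clear plastic measuring cup, 76 mm across the rim, 95 mm high; origin under its centre. Right of the box. Leave it.
- plate: Loose pale blue plate, 170 mm across, 18 mm high; origin under its centre. Far right of the box. Leave it.
- spray_bottle: Loose white spray bottle, 74 mm across, 212 mm high, black and green trigger head; origin under its centre. Left of the box, towards the rear. Leave it.
- putty_knife: Loose putty knife lying flat: wooden handle towards its -x, 90 mm wide steel blade towards its +x, 220 mm long, 18 mm high; origin between handle and blade, on the bench. Far left of the box. Leave it.
- straightedge: Loose wooden straightedge 340 mm long (its y), 28 mm wide, 18 mm high, lying behind the box; origin under its centre. Leave it.

How it is judged:
By the outcome, as a careful person would: the job done as asked, in the order asked, and still so for the second after the job is handed in, with the robot touching nothing.
It also fails if it takes over 48 s, if anything falls off the work surface, if the arm or the gripper's body presses on something with over 40 N, if the wrist force passes 120 N, or if a joint passes its speed limit or range.

ROBOT

A 6-joint arm with a two-finger parallel gripper is mounted at the origin on the work surface. World frame = base frame: x ahead of the robot, y to its left, z up, the work surface at z = 0. Lengths are in m, angles in degrees, forces in N, time in s.
With the tool pointing down it reaches from about 0.35 to 0.875 m from the base axis. Payload 4.2 kg.
Tool frame: the origin (TCP) lies midway between the tips of the shut fingers; the grasp point (between the pads) lies 19 mm behind it; y points along the fingers, z is the direction in which the jaws open and shut, and the axes are right-handed (so a half turn about y gives the same grasp; the last joint's range is limited). The gripper opens to 87 mm and grips with 3 to 60 N. Pads are 19 mm wide; open, the fingers measure 117 mm over their backs; the gripper's body (75 mm by 190 mm) begins 51 mm behind the grasp point.
Start: joints at [88.27, 22.042, 0.453, 0, -68.411, -14.817], TCP at [0.178, 0.599, 0.223] pointing down, gripper open.
Joint ranges: [-179.83, 179.83], [-69.29, 118.12], [-61.27, 80.66], [-181.25, 117.63], [-171.15, -9.14], [-177.46, 177.46]. Speed limits (degrees/s): [159.86, 159.86, 180, 180, 180, 180].

INTERFACE

Orientations are given as [roll, pitch, yaw] about the fixed x, y, z axes, in that order (R = Rz(yaw) Ry(pitch) Rx(roll)).
In Python, from workcell import env gives the robot as it stands. The module is installed in compiled form; this text tells all that it offers. Calls block until the motion is done:
- env.goto(position, orientation): joint-space move of the TCP to a pose.
- env.move_straight(position, rotation=None, rate=0.15, force_limit=None): straight line of the TCP; rotation=None keeps the orientation; rate is the mean speed in m/s. With force_limit (N) it stops when the force on the tool has changed by that much, and returns True; else False.
- env.set_joints(angles): joint-space move.
- env.gripper_to(opening, grasp_force=None): opening from 0.0 (shut) to 1.0 (fully open); grasp_force is the grip in N (None keeps the last); returns when the fingers have stopped.
- env.dwell(seconds).
- env.inverse_kinematics(position, orientation): joint angles nearest the present ones, or None.
- env.read_state(): the state.
- env.grab_frame(name): name is "scene" or "side" or "wrist"; returns a dict with "image" (420x560x3 uint8, blue, green, red), "fx", "fy", "cx", "cy" (pixels), "D" ([k1, k2, p1, p2, k3] as OpenCV has them; the pictures are not rectified), "position" and "orientation" of the camera in the world. Camera axes: x right, y up, looking along -z (the intrinsics and any distortion apply to the point x, -y, -z); pixel columns grow to the right and rows downward; lengths in m; the calibration is good to about 2 mm. A picture is of the moment at which its call begins. There is no depth.
A pose or a line that the arm cannot do raises env.Unreachable and nothing moves.
- env.close_job(): hands the job in, once; it reports no verdict.
Trained networks look in a picture, given as the dict that the camera call returned (one of the last four; its "shot" number tells which), for a name from the list of things; names that differ only in an ending like _2 or _b are one class to them, and where a whole thing is asked for, a point or a joint stands for the part that bears it (a point fixed in the world has none). Each returns a list of dicts, best first, with "score" (0 to 1); they miss things now and then, are a little off and sometimes report something else, mostly with a low value. They report only what shows in the picture. A call takes as long as a camera call.
- env.search_frame(picture, thing): "xyz" ([x, y, z] in m, in world coordinates, good to about 4 mm: the middle of the surface that is visible of it).
- env.trace(picture, thing): "mask" (420x560 bool, what is visible of it).
The state is a dict: "clock": time; "joint_positions": joint angles; "qvel": joint speeds; "joint_torque": joint torques, N m; "position": TCP position; "tool_rot": TCP orientation; "force": force on the tool from outside, world axes, zero at the start; "wrist_torque": the same for the moment, N m; "opening": opening from 0.0 (shut) to 1.0 (fully open).
Only numpy, scipy, OpenCV 4.12 (cv2) and the standard library are available. Lean on these libraries where they do the work, as an engineer would, in place of code of your own. Each camera call takes 0.05 s, during which the arm holds its last target. There are 200 camera calls.

## Working session

There is one attempt and no reset: what is moved stays moved. The work goes in short steps, each a Python script; the robot and the scene stay as the last script left them, time stands still between calls to the robot, and variables do not carry over. Pictures are saved under pics/ and viewed, about 8 in all and at most 12, crops included, and the job is handed in when it is done.

```bash
mkdir -p pics; cat > h.py <<'E'
import numpy as np, cv2
from workcell import env
from scipy.spatial.transform import Rotation as R
np.set_printoptions(precision=4,suppress=True)
def rot(o):
    o=np.array(o,float)
    return o if o.shape==(3,3) else (R.from_euler('xyz',o,degrees=True).as_matrix() if o.size==3 else R.from_quat(o).as_matrix())
def KD(p): return np.array([[p['fx'],0,p['cx']],[0,p['fy'],p['cy']],[0,0,1]]),np.array(p['D'],float)
def ray(p,u,v):
    K,D=KD(p); n=cv2.undistortPoints(np.array([[[u,v]]],float),K,D)[0,0]
    d=rot(p['orientation'])@np.array([n[0],-n[1],-1]); return np.array(p['position']),d/np.linalg.norm(d)
def atz(p,u,v,z):
    o,d=ray(p,u,v); return o+d*(z-o[2])/d[2]
def tri(rs):
    A=sum(np.eye(3)-np.outer(d,d) for o,d in rs); b=sum((np.eye(3)-np.outer(d,d))@o for o,d in rs)
    return np.linalg.solve(A,b)
def proj(p,X):
    K,D=KD(p); c=rot(p['orientation']).T@(np.array(X,float)-np.array(p['position'])).reshape(-1,3).T if 0 else (np.array(X,float).reshape(-1,3)-np.array(p['position']))@rot(p['orientation'])
    c=c*[1,-1,-1]; return cv2.projectPoints(c,np.zeros(3),np.zeros(3),K,D)[0][:,0]
E
python3 - <<'E'
from h import *
s=env.read_state(); print(s['clock'],s['position'],s['tool_rot'],s['opening'])
ims=[]
for n in ['scene','side']:
    p=env.grab_frame(n); cv2.imwrite(f'pics/{n}0.png',p['image'])
    print(n,p['position'],p['orientation'],p['fx'],p['D'])
    for t in ['power_box','tab_press','lid_rim','lid_hinge','lid','pebble_a','measuring_cup','spray_bottle','straightedge']:
        r=env.search_frame(p,t); print(t,[(np.array(x['xyz']),round(x['score'],2)) for x in r[:3]])
    m=env.trace(p,'tab_press')
    if m: ys,xs=np.where(m[0]['mask']); print('tabmask',xs.min(),xs.max(),ys.min(),ys.max(),m[0]['score'])
E
```

```text
0.0 [0.1778 0.5985 0.2214] [-89.8714   0.0066 163.4415] 1.0008211793046564
scene [1.0342 0.26   0.8701] [ 30.9227   0.6956 117.6191] 381.98867064734293 [0.0262 0.     0.     0.     0.    ]
power_box [(array([ 0.6003, -0.0678,  0.0851]), 0.86)]
tab_press [(array([ 0.4722, -0.0645,  0.0501]), 0.43)]
lid_rim [(array([ 0.5964, -0.0811,  0.0911]), 0.86)]
lid_hinge [(array([ 0.5927, -0.08  ,  0.0885]), 0.83)]
lid [(array([ 0.5922, -0.0786,  0.0864]), 0.77)]
pebble_a [(array([0.5695, 0.1043, 0.0258]), 0.76), (array([0.6677, 0.1034, 0.03  ]), 0.65), (array([ 0.5002, -0.2511,  0.0293]), 0.58)]
measuring_cup [(array([ 0.5923, -0.0794,  0.0875]), 0.71), (array([ 0.5884, -0.3   ,  0.0646]), 0.59)]
spray_bottle [(array([0.7833, 0.1818, 0.1352]), 0.7)]
straightedge []
side [-0.0557 -0.8963  0.7663] [ 59.3807  -0.692  -35.2609] 493.3114347016748 [-0.0789  0.      0.      0.      0.    ]
power_box [(array([ 0.5582, -0.134 ,  0.09  ]), 0.81)]
tab_press [(array([ 0.4883, -0.0702,  0.0472]), 0.7), (array([ 0.5677, -0.1159,  0.0938]), 0.36)]
lid_rim [(array([ 0.5689, -0.113 ,  0.0893]), 0.78)]
lid_hinge [(array([ 0.5714, -0.1094,  0.0922]), 0.93)]
lid [(array([ 0.5704, -0.1125,  0.0894]), 0.87)]
pebble_a [(array([ 0.4778, -0.2668,  0.0267]), 0.57), (array([0.5565, 0.0945, 0.0288]), 0.5), (array([ 0.4936, -0.4338,  0.008 ]), 0.45)]
measuring_cup [(array([ 0.5752, -0.3086,  0.0675]), 0.66), (array([0.6079, 0.2529, 0.0067]), 0.21)]
spray_bottle [(array([0.7483, 0.1588, 0.1133]), 0.8)]
straightedge [(array([ 0.7379, -0.1627,  0.0163]), 0.58)]
tabmask 249 270 244 265 0.68
```

View pics/scene0.png

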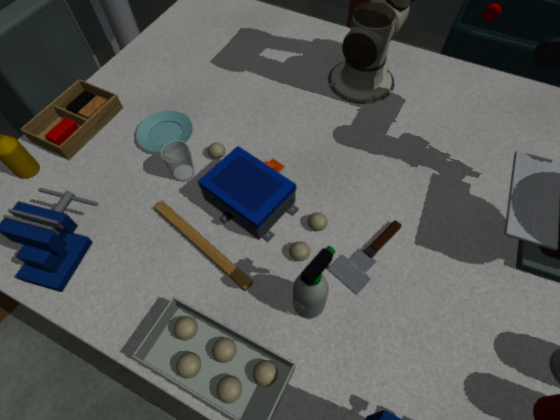

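View pics/side0.png

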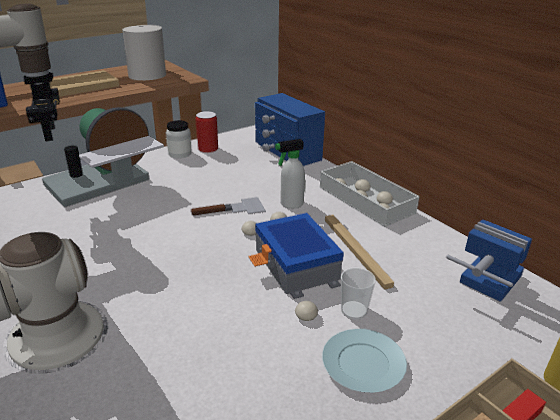

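The scene view shows the blue lid around (248,190) with the tab at (275,165). The side view shows the tab at (259,258), with pebbles well clear of the front. Next I'll shut the fingers, look from above with the wrist camera and fit the box pose in all three views.

```bash
cat > fit.py <<'E'
from h import *
from scipy.optimize import minimize
def blue(p,c):
    h=cv2.cvtColor(p['image'],cv2.COLOR_BGR2HSV)
    m=((h[...,0]>105)&(h[...,0]<130)&(h[...,1]>150)&(h[...,2]>50)).astype(np.uint8)
    m=cv2.morphologyEx(m,cv2.MORPH_CLOSE,np.ones((5,5)))
    n,l,st,ce=cv2.connectedComponentsWithStats(m)
    if n<2: return None
    uv=proj(p,c)[0]; ok=[i for i in range(1,n) if st[i,4]>300]
    return (l==min(ok,key=lambda i:np.hypot(*(ce[i]-uv)))).astype(np.uint8)
def pts(q,P):
    c,s=np.cos(q[2]),np.sin(q[2]); P=np.array(P,float); 
    return np.c_[q[0]+c*P[:,0]-s*P[:,1], q[1]+s*P[:,0]+c*P[:,1], P[:,2]]
LID=[(a,b,z) for a in(-.075,.075) for b in(-.1,.1) for z in(.062,.086)]
def hull(p,q):
    return cv2.convexHull(proj(p,pts(q,LID)).astype(np.float32))
def fit(ps,q0):
    ms=[blue(p,[q0[0],q0[1],.08]) for p in ps]
    def cost(q,per=False):
        r=[]
        for p,m in zip(ps,ms):
            k=np.zeros((420,560),np.uint8); cv2.fillConvexPoly(k,np.round(hull(p,q)*16).astype(np.int32),1,cv2.LINE_8,4)
            r.append(1-(k&m).sum()/(k|m).sum())
        return r if per else sum(r)
    best=None
    for y0 in (-.4,-.2,0,.2,.4):
        r=minimize(cost,[q0[0],q0[1],y0],method='Nelder-Mead',options=dict(initial_simplex=[[q0[0],q0[1],y0],[q0[0]+.02,q0[1],y0],[q0[0],q0[1]+.02,y0],[q0[0],q0[1],y0+.1]],xatol=1e-4,fatol=1e-5))
        if best is None or r.fun<best.fun: best=r
    return best.x,cost(best.x,True)
E
python3 - <<'E'
from fit import *
import pickle
a=env.grab_frame('scene'); b=env.grab_frame('side')
print(fit([a],(.59,-.08))); print(fit([b],(.59,-.08))); 
env.gripper_to(0.0)
env.goto([.50,-.07,.36],[-90,0,180-16.6+0])
w=env.grab_frame('wrist'); print(w['position'],w['orientation'])
for t in ['tab_press','lid']: print(t,[(np.array(x['xyz']),round(x['score'],2)) for x in env.search_frame(w,t)[:2]])
pickle.dump((a,b,w),open('f.pkl','wb'))
print('w',fit([w],(.59,-.08)))
q,c=fit([a,b,w],(.59,-.08)); print(q,np.degrees(q[2]),c)
v=w['image'].copy()
cv2.polylines(v,[hull(w,q).astype(np.int32)],True,(0,255,255))
P=pts(q,[(-.111,0,.049),(-.036,.048,.0675),(-.085,0,.075)])
for x in proj(w,P): cv2.drawMarker(v,tuple(int(i) for i in x),(0,255,0))
cv2.imwrite('pics/w1.png',v); s=env.read_state(); print(s['clock'],s['position'],s['opening'],P)
E
```

```text
(array([ 0.5765, -0.0905, -0.1926]), [np.float64(0.07672927164452592)])
(array([ 0.587 , -0.0864, -0.2082]), [np.float64(0.06066763425253996)])
[ 0.5651 -0.0887  0.5219] [ -14.2465   -0.0335 -106.5675]
tab_press [(array([ 0.482 , -0.07  ,  0.0519]), 0.84)]
lid [(array([ 0.5843, -0.0943,  0.0863]), 0.69)]
w (array([ 0.5841, -0.0903, -0.2139]), [np.float64(0.03014876407036593)])
[ 0.5833 -0.0914 -0.2033] -11.64623544196415 [np.float64(0.08850158442734268), np.float64(0.07536397373679704), np.float64(0.030875367563899525)]
5.5417 [ 0.5002 -0.0695  0.3598] 0.004607438953475897 [[ 0.4746 -0.069   0.049 ]
 [ 0.5578 -0.0371  0.0675]
 [ 0.5001 -0.0742  0.075 ]]
```

View pics/w1.png

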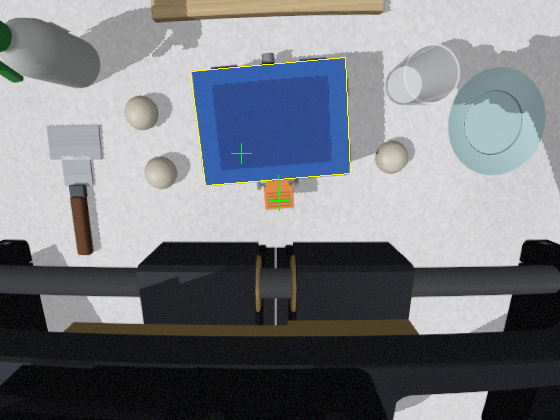

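The wrist view shows the lid outline matching the fit, with corners at (192,72), (346,57), (351,174) and (206,184). The orange paddle sits under the predicted press point (279,195). Now I'll press the tab with the tool tilted 15° so the hand leans away from the rising lid.

```bash
cat >> fit.py <<'E'
Q=np.array([.584,-.0907,-.209]); YAW=np.degrees(Q[2])
def B(x,y,z): return pts(Q,[(x,y,z)])[0]
def ori(t):  # tool down, body leaning t deg to the box front
    t=np.radians(t); s,c=np.sin(t),np.cos(t)
    X=np.array([-c,0,-s]); Y=np.array([s,0,-c]); Z=np.cross(X,Y)
    return R.from_matrix(R.from_euler('z',YAW,degrees=True).as_matrix()@np.c_[X,Y,Z]).as_euler('xyz',degrees=True)
def st(m=''):
    s=env.read_state(); print(m,round(s['clock'],2),s['position'],'F',s['force'])
E
python3 - <<'E'
from fit import *
print(ori(15),ori(0),env.inverse_kinematics(B(-.106,0,.09),ori(15)))
env.goto(B(-.106,0,.085),ori(15)); st('above')
print(env.move_straight(B(-.106,0,.040),rate=.04,force_limit=9)); st('down')
env.dwell(.3); st()
env.move_straight(B(-.112,0,.14),rate=.12); st('up')
env.dwell(.3)
p=env.grab_frame('side'); w=env.grab_frame('wrist')
cv2.imwrite('pics/rel.png',np.hstack([p['image'][150:350,180:430],cv2.resize(w['image'],None,fx=.7,fy=.7)[:200]]))
for t in ['lid','start_button_top','lid_rim']: print(t,[(np.array(x['xyz']),round(x['score'],2)) for x in env.search_frame(p,t)[:2]])
E
```

```text
[-90.      15.     168.0252] [-90.       0.     168.0252] [ 14.2983  11.0061 -47.0899  20.0765 -19.4963  45.4968]
above 6.62 [ 0.482  -0.0683  0.0861] F [-0.5642 -0.2732  0.931 ]Traceback (most recent call last):
  File "<stdin>", line 4, in <module>
workcell.Unreachable: the arm cannot follow that straight line within its joint ranges
```

```bash
python3 - <<'E'
from fit import *
for t in (0,4,8,12):
  for z in (.14,.085,.04): print(t,z,env.inverse_kinematics(B(-.106,0,z),ori(t)))
o=R.from_euler('z',YAW+180,degrees=True)*R.from_euler('x',-90,degrees=True)
f=R.from_euler('xyz',ori(0),degrees=True)*R.from_euler('y',180,degrees=True); f=f.as_euler('xyz',degrees=True)
print(f,env.inverse_kinematics(B(-.106,0,.04),f))
E
```

```text
0 0.14 [ 11.0886  13.2222 -25.5361  -0.     -51.2416  66.9366]
0 0.085 [ 11.0886  17.4965 -29.3877  -0.     -43.1158  66.9366]
0 0.04 [ 11.0886  21.5776 -32.01    -0.     -36.4124  66.9366]
4 0.14 [ 12.1701  11.2769 -29.1822   2.2767 -45.9124  64.3228]
4 0.085 [ 12.1634  15.7494 -33.2852   2.6954 -37.3447  63.7705]
4 0.04 [ 12.1528  20.0384 -36.1908   3.2536 -30.1594  63.1106]
8 0.14 [ 13.2968   9.4132 -33.1343   5.2675 -40.3292  60.9237]
8 0.085 [ 13.2444  14.1144 -37.6477   6.5809 -31.1594  59.358 ]
8 0.04 [ 13.14    18.6323 -41.1463   8.6223 -23.2042  57.1658]
12 0.14 [ 14.3945   7.6453 -37.5213   9.4045 -34.4117  56.3502]
12 0.085 [ 14.1243  12.5953 -42.8264  12.8366 -24.311   52.6664]
12 0.04 [ 13.2179  17.274  -48.1608  20.5931 -14.5731  45.3077]
[-90.       0.     -11.9748] [  11.0886   21.5776  -32.01     -0.      -36.4124 -113.0634]
```

```bash
python3 - <<'E'
from fit import *
env.goto(B(-.106,0,.075),ori(8)); st('above')
print(env.move_straight(B(-.106,0,.040),rate=.04,force_limit=9)); st('down')
env.dwell(.2); st()
env.move_straight(B(-.112,0,.15),rate=.15); st('up')
env.dwell(.2)
p=env.grab_frame('side'); w=env.grab_frame('wrist')
cv2.imwrite('pics/rel.png',np.hstack([p['image'][150:350,180:430],cv2.resize(w['image'],None,fx=.7,fy=.7)[:200]]))
for t in ['lid','start_button_top','lid_rim']: print(t,[(np.array(x['xyz']),round(x['score'],2)) for x in env.search_frame(p,t)[:2]])
print(env.inverse_kinematics(B(-.05,0,.168),ori(0)),env.inverse_kinematics(B(.13,0,.168),ori(0)))
E
```

```text
above 6.97 [ 0.4826 -0.0685  0.076 ] F [-0.302  -0.2472 -0.8159]
True
down 7.68 [ 0.4799 -0.0688  0.045 ] F [-4.6337  1.2414 10.777 ]
 7.88 [ 0.4799 -0.0688  0.0454] F [-3.168   1.3525 10.2671]
up 8.73 [ 0.4736 -0.0676  0.1488] F [-0.4775  0.4985  0.0036]
lid [(array([ 0.5861, -0.165 ,  0.1859]), 0.95)]
start_button_top [(array([0.649 , 0.0846, 0.0248]), 0.74)]
lid_rim [(array([ 0.5889, -0.1615,  0.1833]), 0.81)]
[  8.6402  16.6329 -15.9909  -0.     -57.3761  69.385 ] [  3.4128  33.4715  11.5673  -0.     -68.0958  74.6123]
```

View pics/rel.png

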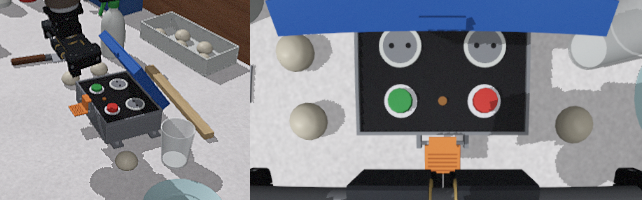

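The lid has sprung up: the side crop shows it standing at (135,70) with the buttons exposed, and the wrist crop shows green at (400,100) and red at (485,100). Next I'll measure the green button from two views and push the lid back with the fingers against its rim.

```bash
cat >> fit.py <<'E'
def green(p):
    g=proj(p,[B(-.036,.048,.0675)])[0]; h=cv2.cvtColor(p['image'],cv2.COLOR_BGR2HSV)
    m=((h[...,0]>45)&(h[...,0]<85)&(h[...,1]>120)&(h[...,2]>50)).astype(np.uint8)
    n,l,s,c=cv2.connectedComponentsWithStats(m)
    i=min((i for i in range(1,n) if s[i,4]>20),key=lambda i:np.hypot(*(c[i]-g))); return c[i],g,s[i,4]
E
python3 - <<'E'
from fit import *
fs=[env.grab_frame(n) for n in ('side','wrist')]
gs=[green(p) for p in fs]; print(gs); print('green',tri([ray(p,*g[0]) for p,g in zip(fs,gs)]),atz(fs[1],*gs[1][0],.0665),'model',B(-.036,.048,.0675))
env.goto(B(-.045,0,.168),ori(0)); st('pre')
print(env.move_straight(B(.130,0,.168),rate=.06,force_limit=6)); st('pushed')
s=env.read_state()['position']; c=np.cos(Q[2]),np.sin(Q[2]); print('box x',(s-B(0,0,0))@[c[0],c[1],0],'expect .1165')
p=env.grab_frame('side'); b=env.grab_frame('scene'); 
cv2.imwrite('pics/push.png',np.hstack([p['image'][80:350,180:430],b['image'][80:350,150:400]]))
E
```

```text
[(array([276.3333, 236.8551]), array([276.3328, 236.5517]), np.int32(69)), (array([214.7363, 144.0857]), array([213.5688, 142.723 ]), np.int32(910))]
green [ 0.5578 -0.0371  0.0673] [ 0.5577 -0.0368  0.0665] model [ 0.5587 -0.0363  0.0675]
pre 9.68 [ 0.5413 -0.0817  0.1674] F [-1.6854 -0.7091 -1.5178]
True
pushed 12.0 [ 0.6939 -0.1142  0.1667] F [0.3719 0.5587 0.3801]
box x 0.11236597155743465 expect .1165
```

View pics/push.png

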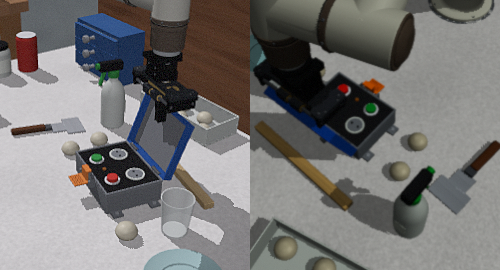

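The side crop shows the lid past upright with the fingers at its rim. It's about 4 mm short of the predicted end, so I'll push on firmly against the stop.

```bash
python3 - <<'E'
from fit import *
c=np.array([np.cos(Q[2]),np.sin(Q[2]),0])
bx=lambda:(env.read_state()['position']-B(0,0,0))@c
env.dwell(.2); st('rest')
for L in (8,12):
    print(L,env.move_straight(B(.130,0,.168),rate=.03,force_limit=L)); st('pushed'); print('box x',bx())
env.move_straight(B(.06,0,.172),rate=.12)
env.goto(B(-.0365,.048,.12),ori(0)); env.dwell(.1); st('over')
fs=[env.grab_frame(n) for n in ('side','scene')]
# expected open-lid rim edge at 1.92 (yellow) and 1.85 (red)
v=[]
for p in fs:
    im=p['image'].copy()
    for a,col in ((1.92,(0,255,255)),(1.82,(0,0,255))):
        u=proj(p,[B(.075-.15*np.cos(a),y,.062+.15*np.sin(a)) for y in(-.1,.1)]); cv2.line(im,*[tuple(int(round(t)) for t in k) for k in u],col,1)
    v.append(im)
cv2.imwrite('pics/open.png',np.hstack([cv2.resize(v[0][130:300,230:410],None,fx=2,fy=2),cv2.resize(v[1][100:270,160:340],None,fx=2,fy=2)]))
E
```

```text
rest 12.3 [ 0.6937 -0.1142  0.1659] F [0.7577 0.5671 0.4807]
8 True
pushed 12.58 [ 0.6935 -0.1143  0.165 ] F [-1.6585 -0.3667  0.6507]
box x 0.11197747033642266
12 True
pushed 12.91 [ 0.693  -0.1144  0.1639] F [-1.5685  0.4415  0.8378]
box x 0.11154011844757518
over 14.14 [ 0.56   -0.0362  0.1204] F [ 0.2425 -0.4761  0.4627]
```

View pics/open.png

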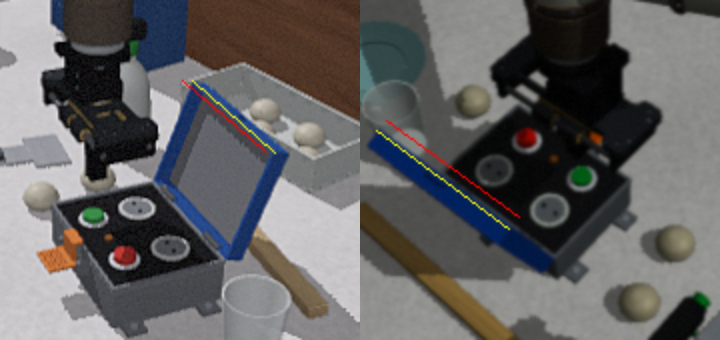

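Both views show the lid's free edge on the yellow 1.92 rad line, not the red 1.82 rad line, so it's fully open against its stop. Now I'll press the green button.

```bash
python3 - <<'E'
from fit import *
g=np.array([.558,-.037,0])
env.move_straight(g+[0,0,.075],rate=.1); env.dwell(.2); st('near')
print(env.move_straight(g+[0,0,.0595],rate=.03,force_limit=10)); st('pressed'); env.dwell(.3); st('held')
p=env.grab_frame('side')
env.move_straight(g+[0,0,.13],rate=.1); env.goto(B(-.16,.02,.25),ori(0)); env.dwell(.5); st('away')
fs=[env.grab_frame(n) for n in ('side','wrist')]
print([green(f)[0] for f in fs], 'green z',tri([ray(f,*green(f)[0]) for f in fs]))
cv2.imwrite('pics/end.png',np.hstack([cv2.resize(p['image'][180:300,230:350],(360,360)),cv2.resize(fs[0]['image'][130:330,210:410],(360,360))]))
E
```

```text
near 15.04 [ 0.5586 -0.0369  0.0758] F [ 0.5169 -0.0092 -0.8966]
True
pressed 15.5 [ 0.5585 -0.0369  0.063 ] F [-1.9169 -0.5073  5.2237]
held 15.8 [ 0.5585 -0.0369  0.063 ] F [-1.5946  1.0489  6.4004]
away 17.91 [ 0.4318 -0.038   0.2496] F [-0.1059  1.2324  0.5186]
[array([276.3571, 236.8   ]), array([248.1033,  82.6848])] green z [ 0.558  -0.0368  0.0672]
```

View pics/end.png

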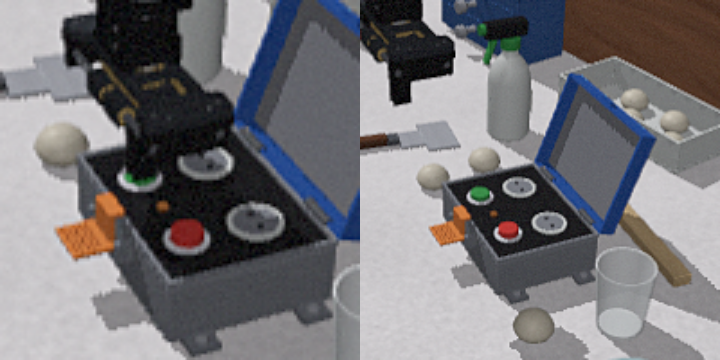

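Green has come back up, the lid is open and the fingers are clear. Before handing in, I'll check whether the lamp changed, because the press stopped on a force limit close to the button's full-press force.

```bash
python3 - <<'E'
from fit import *
w=env.grab_frame('wrist')
r=cv2.imread('pics/rel.png'); print('before',r[97:104,439:446].reshape(-1,3).max(0),r[100,442])
u=proj(w,[B(-.036,0,.060)])[0].astype(int); c=w['image'][u[1]-8:u[1]+9,u[0]-8:u[0]+9].reshape(-1,3).astype(int); print('now',u,c[c[:,2].argsort()[-5:]])
g=proj(w,[B(-.036,.048,.0675),B(-.036,-.048,.0695)]).astype(int); print([w['image'][b,a] for a,b in g]); print('before g',r[100,400],r[100,485])
E
```

```text
before [ 68 111 156] [ 63 107 154]
now [294  82] [[ 63 106 153]
 [ 63 106 153]
 [ 63 108 154]
 [ 65 106 154]
 [ 65 107 155]]
[array([ 91, 160,  74], dtype=uint8), array([ 64,  67, 201], dtype=uint8)]
before g [ 89 158  71] [ 63  67 202]
```

The lamp looks the same as before, which proves nothing either way. There's plenty of time, so I'll press again more firmly to be sure of full travel.

```bash
python3 - <<'E'
from fit import *
g=np.array([.558,-.037,0])
env.goto(g+[0,0,.11],ori(0)); env.move_straight(g+[0,0,.075],rate=.1); env.dwell(.2); st('near')
print(env.move_straight(g+[0,0,.057],rate=.03,force_limit=18)); st('pressed'); env.dwell(.4); st('held')
env.move_straight(g+[0,0,.13],rate=.1); env.goto(B(-.16,.02,.25),ori(0)); env.dwell(.5); st('away')
fs=[env.grab_frame(n) for n in ('side','wrist','scene')]
print('green z',tri([ray(f,*green(f)[0]) for f in fs[:2]]))
w=fs[1]; u=proj(w,[B(-.036,0,.060)])[0].astype(int); print('lamp',w['image'][u[1],u[0]])
for t in ['pebble_a','measuring_cup','spray_bottle','straightedge']: print(t,[(np.array(x['xyz']),round(x['score'],2)) for x in env.search_frame(fs[0],t)[:4]])
v=[]
for p in (fs[0],fs[2]):
    im=p['image'].copy(); a=1.92
    k=proj(p,[B(.075-.15*np.cos(a),y,.062+.15*np.sin(a)) for y in(-.1,.1)]); cv2.line(im,*[tuple(int(round(t)) for t in i) for i in k],(0,255,255),1); v.append(im)
cv2.imwrite('pics/end2.png',np.hstack([v[0][100:400,180:440],v[1][80:380,120:440]]))
E
```

```text
near 19.53 [ 0.5586 -0.0369  0.076 ] F [ 0.6211  0.4466 -0.0276]
True
pressed 20.02 [ 0.5585 -0.037   0.0629] F [-2.245   0.5968  6.3818]
held 20.42 [ 0.5585 -0.0369  0.0629] F [-1.8461  0.822   6.7487]
away 22.48 [ 0.4318 -0.038   0.2496] F [ 0.7834 -0.1048  0.1409]
green z [ 0.5579 -0.0368  0.0671]
lamp [ 60 104 151]
pebble_a [(array([0.651 , 0.0876, 0.0266]), 0.61), (array([0.5585, 0.0953, 0.0257]), 0.58), (array([ 0.4759, -0.2698,  0.0295]), 0.54), (array([ 0.485 , -0.0724,  0.0512]), 0.47)]
measuring_cup [(array([ 0.5731, -0.3108,  0.0646]), 0.79)]
spray_bottle [(array([0.7492, 0.1602, 0.1117]), 0.63)]
straightedge [(array([ 0.7171, -0.2294,  0.0171]), 0.96)]
```

View pics/end2.png

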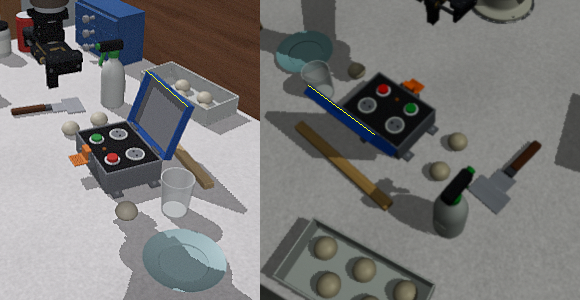

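The second press stopped at the same depth, z = 0.063, with the force limit raised to 18 N, so the button was at its hard stop. The lid is still at 1.92 rad, and the straightedge ends are still at about (159,205) and (248,286) in the scene view. Handing in.

```bash
python3 -c "
from workcell import env
env.close_job()"
```

```text
the job is handed in; nothing more can be done
```

I pressed the orange tab and the lid sprang up. I then pushed the lid back to its stop with the shut fingers, pressed the green button and moved the hand well clear. The job was handed in at about 22.5 s.

**Last checks**
- **Lid:** its free edge lay on the projected 1.92 rad line in both the side and scene views. The fingers stopped about 4–5 mm before my predicted end point. Two more pushes with higher force limits went no further.
- **Green button:** I pressed it twice. The first press may have stopped on a 10 N force limit, so I repeated it with 18 N. Both stopped at the same depth (z ≈ 0.063, 6–7 N held), which is about the 5 mm full travel. The button came back up to about 67 mm.
- **Red button and loose items:** the red button was not touched. The pebbles, cup and spray bottle measured within a few millimetres of where they started. The plate and putty knife were only checked by eye.

**Disagreements**
- **Lamp:** it looked the same before and after the presses, so it did not confirm that the power is on.
- **Straightedge:** the network's position for it shifted in the side view because the open lid now hides part of it. In the scene view its ends are unchanged.
- **First approach:** a 15° tool tilt for the tab press was out of reach, so I used 8°.

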